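# Send the crushed can down the bench chute and shut the flap

## Robot

A 7-joint arm with a two-finger parallel gripper is mounted at the origin on the work surface. World frame = base frame: x ahead of the robot, y to its left, z up, the work surface at z = 0. Lengths are in m, angles in rad, forces in N, time in s.
With the tool pointing down it reaches from about 0.35 to 0.775 m from the base axis. Payload 3.1 kg.
Tool frame: the origin (TCP) lies at the very end of the fingers, on their centre line; the grasp point (between the pads) lies 19 mm behind it (env.grasp_offset is the distance from the TCP to the grasp point, in m); z points along the fingers, y is the line along which they close (so a half turn about z gives the same grasp; the last joint's range is limited). The gripper opens to 85 mm and grips with 20 to 120 N. Pads are 22 mm wide; open, the fingers measure 114 mm over their backs; the gripper's body (76 mm by 85 mm) begins 54 mm behind the grasp point. The pads swing forward as they close: fully open they stand 13 mm farther back than shut.
Start: joints at [1.217, 0.311, 0.014, 1.512, -0.004, 1.319, -0.027], TCP at [0.169, -0.523, 0.231] pointing down, gripper open.
Joint ranges: [-2.7, 2.7], [-0.3, 1.91], [-1.27, 1.3], [0.12, 2.57], [-1.44, 4.58], [0.2, 2.03], [-3.05, 3.05]. Speed limits (rad/s): [2.79, 2.79, 3.14, 3.14, 3.14, 3.14, 3.14].

## Interface

Orientations are given as [roll, pitch, yaw] about the fixed x, y, z axes, in that order (R = Rz(yaw) Ry(pitch) Rx(roll)).
In Python, from rig import env gives the robot as it stands.
- The arm moves only by the tool send_rows, never from a script. Its argument "commands" is one flat list of numbers, 7 for each row, row after row: the shift along the tool's x, y, z in m, then the turn, a rotation vector about the tool's x, y, z in rad, then the opening, from 0 (shut) to 1 (fully open). In form: [tx, ty, tz, ax, ay, az, fingers, tx, ty, tz, ax, ay, az, fingers, ...]. A call has 1 to 8 rows; each row shifts and turns the commanded pose from where the row before left it, along the tool's axes as they then stand; what a row does not reach is not made up. A row lasts 1/12 s, in which the tool goes at most 41.7 mm and 7.16 degrees, less where a joint would pass 70% of its speed; a pose out of reach is approached as far as the arm can. A call is refused whole if a number of a shift passes 0.0417 or a number of a turn 0.125, either way. A call with a gripper value outside its range is refused whole. The fingers move at their own pace and stop on an object; "force" is the grip in N (left out, the last holds). Time passes only in rows, so rows that do not move let the fingers close. It gives the time, the measured TCP pose, the force, the opening and the grip force at its end, in the units of the state.
- env.sense(): the state, without advancing time (a new reading comes with each control period).
- env.grab_frame(name): name is "scene" or "top"; returns a dict with "frame" (480x640x3 uint8, blue, green, red), "fx", "fy", "cx", "cy" (pixels), "camera_from_world" (4x4, takes a point from world to camera coordinates). Camera axes: x right, y down, z forward; pixel columns grow to the right and rows downward; lengths in m; the calibration is good to about 2 mm. A picture is of the moment at which its call begins. There is no depth.
- env.finish_job(): hands the job in; it is judged then, once.
The state is a dict: "t": time; "q": joint angles; "joint_vel": joint speeds; "joint_efforts": joint torques, N m; "tcp_pos": TCP position; "tcp_rot": TCP orientation; "wrist_force": force on the tool from outside, world axes, zero at the start; "wrist_torque": the same for the moment, N m; "finger_gap": finger opening in m; "grip_force": force on a finger pad.
Only numpy, scipy, OpenCV 4.12 (cv2) and the standard library are available. Lean on these libraries where they do the work, as an engineer would, in place of code of your own. Each camera call takes 0.05 s, during which the arm holds its last target. There are 200 camera calls.

## Task

With the fingertips only, push the crushed can along the deck of the bench chute until it drops into the open mouth, then push the steel flap down until it is fully shut over it. Do not pick up or lift the can at any time, and leave the other things on the bench where they are.

Things in the scene. Friction and masses are not known exactly. Their poses are not given: they have to be found in the camera images.
- chute: Fixed grey steel can chute, 108 wide along its own x. Origin on the bench surface (z = 0), midway across, directly below the edge where deck meets mouth; z up, y from deck to mouth. The smooth deck, 90 above the bench, runs from y = -150 to 0 between two blue rails, 12 high, 9 wide, 90 apart.
- chute_mouth (a point): Centre of the chute's open drop mouth, at deck height (90 above the bench), chute x = 0, y = 50. The mouth is 100 long along chute y, 96 wide, 82 deep to a rubber floor. Beyond it, past the hinge, a sloping spout no higher than 85 and a floor plate reach to chute y = 190.
- flap (a joint): Hinge of the steel flap (plate 100 wide, 104 from hinge to free edge, 4 thick, yellow stripe at the free edge). 0 = shut, level over the mouth, top 94 above the bench; pi/2 = upright; more = leaning away from the deck (stop at 2.1). Starts open at 1.65 to 2.0. Stiff hinge: the flap stays where it is left and needs 1 to 2 N at its free edge to move, all the way to shut.
- flap_hinge (a point): Middle of the flap's hinge line, at chute x = 0, y = 100, 92 above the bench. The line runs along the chute's own x.
- flap_edge (a point): Middle of the flap's free edge, 104 from the hinge line, moving with the flap.
- can_center (a point): Centre of the crushed can: an aluminium and red drinks can squashed flat along its length into an upright disc, diameter 66, height 30, about 20 g. It lies flat on the chute's deck, between the rails; its centre is then 105 above the bench.
- saucer: Bystander: white ceramic saucer with a chipped rim, diameter 144, height 17; origin at the centre of its underside. To be left alone.
- bottle: Bystander: green glass bottle, diameter 66, height 200, standing; origin at the centre of its underside. To be left alone.
- tray: Bystander: empty black plastic tray, 200 x 150 (own x, y), height 30; origin at the centre of its underside. To be left alone.
- jar: Bystander: clear glass jar, diameter 64, height 80, standing; origin at the centre of its underside. To be left alone.
- screwdriver: Bystander: screwdriver lying flat along its own x, 200 long, 26 thick; origin under its mid-length. To be left alone.
- tape_measure: Bystander: yellow tape measure, 70 x 65, height 38; origin at the centre of its underside. To be left alone.
- can: The same crushed can; origin at the centre of its underside.
Mind the look-alikes: they are no part of the job. What is shaped like the can but blue or turquoise is not meant.

How it is judged:
On the way, in this order (a step that is already met when the one before it is completed fails the run):
1. the crushed can has dropped into the chute's mouth (z of can_center in the frame of chute below 0.065 m and y of can_center in the frame of chute between 0 and 0.105 m and x of can_center in the frame of chute between -0.055 and 0.055 m), for 0.2 s.
2. the flap is shut over it (value of joint flap below 0.05 rad), for 0.2 s.
At the end, for the whole second after the job is handed in: The can's centre is inside the mouth, more than 25 mm below the deck, at rest, and the flap is within 0.05 rad (5 mm at its free edge) of shut (all of step 1 and value of joint flap below 0.05 rad and linear speed of can below 0.02 m/s); the robot touches nothing.
It fails at once if the can is lifted (its centre more than 18 mm above where it is when lying flat on the deck) (height (world z) of can_center above 0.123 m).
It fails at once if the can is knocked off the chute onto the bench (height (world z) of can_center below 0.075 m and (x of can_center in the frame of chute above 0.06 m or x of can_center in the frame of chute below -0.06 m or y of can_center in the frame of chute below -0.03 m or y of can_center in the frame of chute above 0.11 m)).
It fails at once if another thing on the bench is moved by more than 15 mm (distance of any of saucer, bottle, tray, jar, screwdriver, tape_measure from where it was at the start of the episode above 0.015 m).
It also fails if it takes over 51 s, if anything falls off the work surface, if the arm or the gripper's body presses on something with over 40 N, if the wrist force passes 120 N, or if a joint passes its speed limit or range.

## Working session

There is one attempt and no reset: what is moved stays moved. The work goes in short steps, Python scripts to look and compute and a tool call to move; the robot and the scene stay as the last step left them, time stands still between calls to the robot, and variables do not carry over. Pictures are saved under pics/ and viewed, at most 10 in all, crops included, and the job is handed in when it is done.

Besides the shell and the picture viewer there is one more tool, called after "Request:" by a JSON object that holds its "fn" and its "kwargs". send_rows: Moves the arm, as the interface text tells. Its arguments: {"type":"object","properties":{"commands":{"type":"array"},"force":{"type":"number"}},"required":["commands"]}

```bash
mkdir -p pics; python3 - <<'E'
from rig import env
import cv2,pickle
for n in("top","scene"):
    f=env.grab_frame(n);cv2.imwrite(f"pics/{n}0.png",f["frame"]);pickle.dump(f,open(n+".pkl","wb"))
s=env.sense();print(s["t"],s["tcp_pos"],s["tcp_rot"],s["finger_gap"])
E
```

```text
0.1 [ 0.16849328 -0.52286224  0.23030587] [-3.13945379e+00  1.37627601e-04  3.11835101e-01] 0.08539146370351959
```

View pics/top0.png

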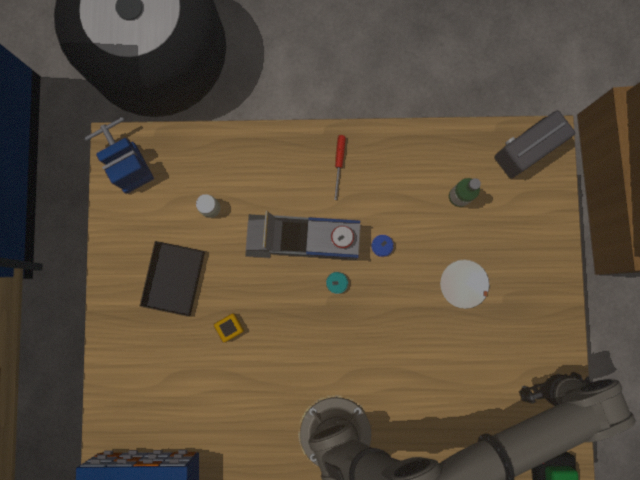

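View pics/scene0.png

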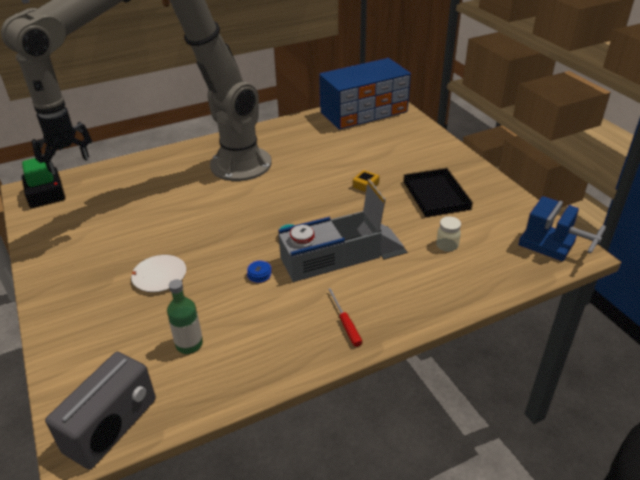

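The top view shows the chute with its deck at pixels (308–360, 220–258), the can at (343,237), the mouth at (293,235) and the flap edge at about (267,232). I'll take closer crops next.

```bash
python3 - <<'E'
import cv2
a=cv2.imread("pics/top0.png")[195:275,235:375];cv2.imwrite("pics/c1.png",cv2.resize(a,None,fx=5.7,fy=5.7,interpolation=cv2.INTER_CUBIC)[:, :800])
a=cv2.imread("pics/scene0.png")[170:285,260:420];cv2.imwrite("pics/c2.png",cv2.resize(a,None,fx=5,fy=5,interpolation=cv2.INTER_CUBIC))
E
```

```text
(no output)
```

View pics/c1.png

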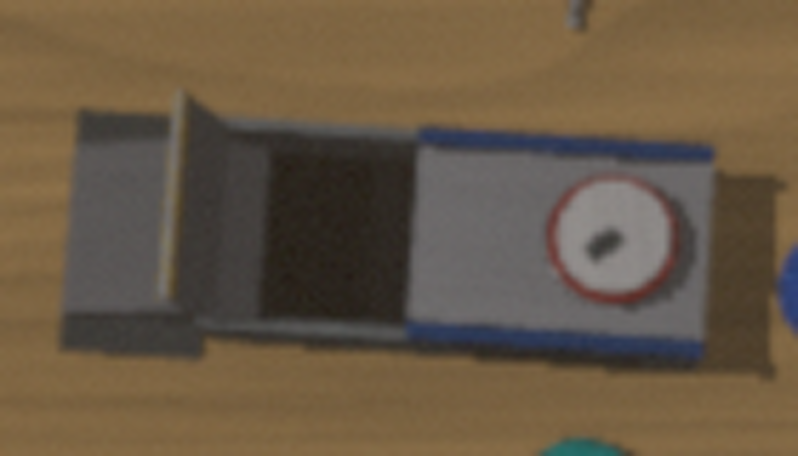

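View pics/c2.png

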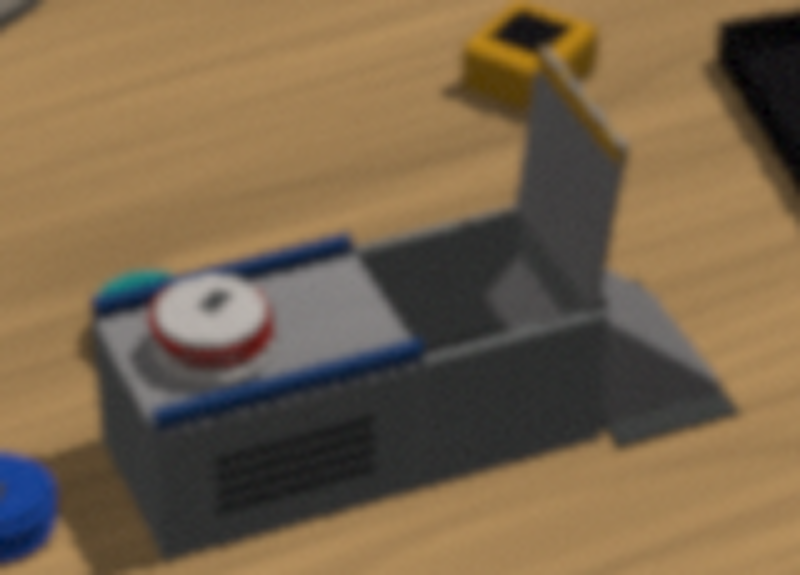

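The crops show the deck corners, rails, flap edge and can top clearly. The can sits at crop-top (613,239) and the flap edge runs from (181,92) to (163,300). I'll fit the chute pose from both views.

```bash
cat > fit.py <<'E'
import numpy as np,pickle
from scipy.optimize import least_squares
F={n:pickle.load(open(n+".pkl","rb")) for n in("top","scene")}
def proj(n,P):
    f=F[n];c=f["camera_from_world"]@np.append(P,1);return np.array([f["fx"]*c[0]/c[2]+f["cx"],f["fy"]*c[1]/c[2]+f["cy"]])
S={"top":(5.7,235,195),"scene":(5,260,170)}
def px(n,c): s,a,b=S[n];return (np.array(c)+.5)/s-.5+np.array([a,b])
E=lambda th,x:(x,.1-.104*np.cos(th),.092+.104*np.sin(th))
def obs(p):
    x,y,yaw,th,cx,cy=p
    return [("top",(.045,0,.09),(417,147)),("top",(-.045,0,.09),(408,322)),("top",(.045,-.15,.09),(712,162)),("top",(-.045,-.15,.09),(704,338)),
 ("top",(.054,0,.102),(420,128)),("top",(.054,-.15,.102),(714,147)),
 ("scene",(.054,0,.102),(422,343)),("scene",(.054,-.15,.102),(157,415)),("scene",(-.054,-.15,.102),(97,302)),("scene",(-.054,0,.102),(350,237)),
 ("top",E(th,.05),(181,92)),("top",E(th,-.05),(163,300)),("scene",E(th,.05),(625,150)),("scene",E(th,-.05),(545,50)),
 ("top",(cx,cy,.12),(613,239)),("scene",(cx,cy,.12),(210,313))]
def W(p,q):
    c,s=np.cos(p[2]),np.sin(p[2]);return np.array([p[0]+c*q[0]-s*q[1],p[1]+s*q[0]+c*q[1],q[2]])
def res(p): return np.concatenate([proj(n,W(p,q))-px(n,c) for n,q,c in obs(p)])
if __name__=="__main__":
    r=least_squares(res,[.5,.05,0,1.8,0,-.1],loss="soft_l1");p=r.x
    print(np.round(p,4));print(np.round(res(p).reshape(-1,2),1).tolist())
    np.save("p.npy",p)
    for q in [(p[4],p[5],.105),(0,-.15,.09),(0,50e-3,.09),(0,.1,.092),E(p[3],0)]: print(np.round(W(p,q),4))
E
python3 fit.py
```

```text
[ 5.746e-01  7.650e-02 -7.630e-02  1.687e+00  1.400e-03 -1.016e-01]
[[0.5, -0.2], [0.0, -0.1], [0.4, 0.3], [0.1, 0.4], [0.0, -0.6], [0.5, -0.7], [1.5, -0.1], [0.4, 0.1], [-1.0, -1.6], [0.2, -1.9], [0.0, -0.2], [0.5, -0.3], [0.4, -1.1], [-0.1, -1.1], [0.5, -0.5], [0.2, -1.5]]
[ 0.5683 -0.0249  0.105 ]
[ 0.5632 -0.073   0.09  ]
[0.5784 0.1264 0.09  ]
[0.5822 0.1762 0.092 ]
[0.5832 0.1883 0.1953]
```

```bash
cat > st.py <<'E'
from rig import env
import numpy as np
from scipy.spatial.transform import Rotation as R
p=np.load("p.npy");s=env.sense();d=np.array(s["tcp_pos"])-[p[0],p[1],0];c,q=np.cos(p[2]),np.sin(p[2])
print("t",s["t"],"chute xyz",np.round([c*d[0]+q*d[1],-q*d[0]+c*d[1],d[2]],4),"yaw err",np.array(s["tcp_rot"])[2]-p[2],"F",np.round(s["wrist_force"],1),"gap",s["finger_gap"])
E
python3 st.py
```

```text
t 0.1 chute xyz [-0.3593 -0.6286  0.2303] yaw err 0.3880896934579855 F [-0.6 -0.   1.1] gap 0.08539146370351959
```

Request:
{"fn": "send_rows", "kwargs": {"commands": [0,0,0,0,0,0.097,0,0,0,0,0,0,0.097,0,0,0,0,0,0,0.097,0,0,0,0,0,0,0.097,0,0,0,0,0,0,0,0,0,0,0,0,0,0,0]}}

```text
t: 0.6
tcp_pos: [0.1687, -0.5231, 0.2308]
tcp_rot: [-3.141, 0.001, -0.074]
wrist_force: [-0.3, -1.0, 0.4]
finger_gap: 0.0122
grip_force: 0.0
```

Request:
{"fn": "send_rows", "kwargs": {"commands": [0.024,-0.03,0,0,0,0,0,0.024,-0.03,0,0,0,0,0,0.024,-0.03,0,0,0,0,0,0.024,-0.03,0,0,0,0,0,0.024,-0.03,0,0,0,0,0,0.024,-0.03,0,0,0,0,0,0.024,-0.03,0,0,0,0,0]}}

```text
t: 1.18
tcp_pos: [0.3531, -0.3253, 0.2314]
tcp_rot: [3.141, -0.0, -0.074]
wrist_force: [0.3, -0.2, -0.6]
finger_gap: 0.0002
grip_force: 0.0
```

```bash
python3 st.py
```

```text
t 1.1833 chute xyz [-0.1903 -0.4175  0.2314] yaw err 0.0023718821179918026 F [ 0.3 -0.2 -0.6] gap 0.00018755188124228896
```

Request:
{"fn": "send_rows", "kwargs": {"commands": [0.024,-0.03,0,0,0,0,0,0.024,-0.03,0,0,0,0,0,0.024,-0.03,0,0,0,0,0,0.024,-0.03,0,0,0,0,0,0.024,-0.03,0,0,0,0,0,0.024,-0.03,0,0,0,0,0,0.024,-0.03,0,0,0,0,0,0.023,-0.028,0,0,0,0,0]}}

```text
t: 1.85
tcp_pos: [0.5618, -0.1021, 0.2312]
tcp_rot: [-3.141, 0.0, -0.073]
wrist_force: [0.6, -0.0, -0.3]
finger_gap: -0.0
grip_force: 0.0
```

Request:
{"fn": "send_rows", "kwargs": {"commands": [0,0,0.025,0,0,0,0,0,0,0.025,0,0,0,0,0,0,0.025,0,0,0,0,0,0,0.015,0,0,0,0,0,0,0,0,0,0,0]}}

```text
t: 2.27
tcp_pos: [0.5574, -0.1038, 0.1369]
tcp_rot: [-3.141, 0.009, -0.074]
wrist_force: [-0.7, 1.2, 0.2]
finger_gap: 0.0002
grip_force: 0.0
```

```bash
python3 st.py
```

```text
t 2.2667 chute xyz [-0.0034 -0.1811  0.1369] yaw err 0.0022917656261852992 F [-0.7  1.2  0.2] gap 0.00017327751714533356
```

Request:
{"fn": "send_rows", "kwargs": {"commands": [0,0,0.02,0,0,0,0,0,0,0.018,0,0,0,0,0,0,0,0,0,0,0,0,0,0,0,0,0,0]}}

```text
t: 2.6
tcp_pos: [0.5605, -0.1042, 0.1035]
tcp_rot: [-3.141, 0.001, -0.075]
wrist_force: [-0.3, 0.3, 0.2]
finger_gap: 0.0
grip_force: 0.0
```

```bash
python3 st.py
```

```text
t 2.6 chute xyz [-0.0003 -0.1813  0.1035] yaw err 0.0008245221251096668 F [-0.3  0.3  0.2] gap 1.130119305303527e-06
```

Request:
{"fn": "send_rows", "kwargs": {"commands": [0.0015,-0.008,0.003,0,0,0,0,0,-0.01,0,0,0,0,0,0,-0.01,0,0,0,0,0,0,-0.01,0,0,0,0,0,0,-0.01,0,0,0,0,0,0,-0.01,0,0,0,0,0,0,-0.01,0,0,0,0,0,0,0,0,0,0,0,0]}}

```text
t: 3.27
tcp_pos: [0.5676, -0.0322, 0.1005]
tcp_rot: [-3.139, -0.0, -0.071]
wrist_force: [0.4, 0.6, -0.4]
finger_gap: 0.0002
grip_force: 0.0
```

```bash
python3 st.py; python3 - <<'E'
from rig import env
import cv2,numpy as np
a=env.grab_frame("scene")["frame"][150:285,240:420];b=env.grab_frame("top")["frame"][195:275,235:375]
a=cv2.resize(a,(440,330),interpolation=2);b=cv2.resize(b,(440,251),interpolation=2)
cv2.imwrite("pics/p1.png",np.vstack([a,b]))
E
```

```text
t 3.2667 chute xyz [ 0.0013 -0.1089  0.1005] yaw err 0.004849487557622961 F [ 0.4  0.6 -0.4] gap 0.00021090237956715097
```

View pics/p1.png

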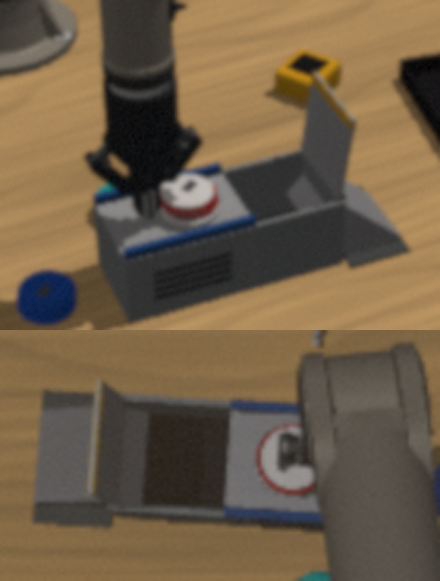

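The can is moving straight ahead of the fingers (scene crop at 190,195) and stays centred between the rails, so I'll keep pushing.

Request:
{"fn": "send_rows", "kwargs": {"commands": [0,-0.01,0,0,0,0,0,0,-0.01,0,0,0,0,0,0,-0.01,0,0,0,0,0,0,-0.01,0,0,0,0,0,0,-0.01,0,0,0,0,0,0,-0.01,0,0,0,0,0,0,-0.01,0,0,0,0,0,0,-0.01,0,0,0,0,0]}}

```text
t: 4.03
tcp_pos: [0.5736, 0.0446, 0.1003]
tcp_rot: [-3.141, -0.0, -0.076]
wrist_force: [-0.6, 1.2, 0.3]
finger_gap: 0.0004
grip_force: 0.0
```

Request:
{"fn": "send_rows", "kwargs": {"commands": [0,-0.008,0,0,0,0,0,0,-0.006,0,0,0,0,0,0,0,0,0,0,0,0,0,0,0,0,0,0,0,0,0,0,0,0,0,0]}}

```text
t: 4.45
tcp_pos: [0.5746, 0.0564, 0.1002]
tcp_rot: [3.141, 0.0, -0.077]
wrist_force: [-0.4, -0.3, 0.2]
finger_gap: -0.0001
grip_force: 0.0
```

```bash
python3 st.py; python3 - <<'E'
from rig import env
import cv2,numpy as np
a=env.grab_frame("scene")["frame"][150:285,240:420];b=env.grab_frame("top")["frame"][195:275,235:375]
a=cv2.resize(a,(440,330),interpolation=2);b=cv2.resize(b,(440,251),interpolation=2)
cv2.imwrite("pics/p2.png",np.vstack([a,b]))
E
```

```text
t 4.45 chute xyz [ 0.0015 -0.0201  0.1002] yaw err -0.0008236684535912475 F [-0.4 -0.3  0.2] gap -0.00014837934774901345
```

View pics/p2.png

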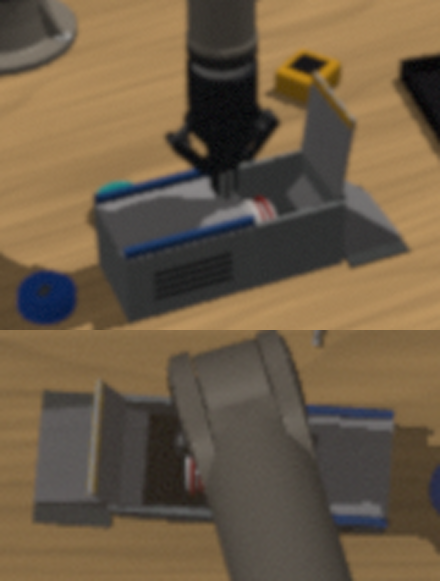

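The can has tipped into the mouth and looks on edge near the deck edge (scene crop at 262,208). I'll back off, lift clear and look again.

Request:
{"fn": "send_rows", "kwargs": {"commands": [0,0.01,0,0,0,0,0,0,0.02,0,0,0,0,0,0,0.03,0,0,0,0,0,0,0.03,-0.02,0,0,0,0,0,0.02,-0.03,0,0,0,0,0,0.02,-0.03,0,0,0,0,0,0,-0.04,0,0,0,0,0,0,-0.04,0,0,0,0]}}

```text
t: 5.22
tcp_pos: [0.5632, -0.0766, 0.2612]
tcp_rot: [3.14, 0.002, -0.082]
wrist_force: [0.9, 0.7, -0.0]
finger_gap: -0.0002
grip_force: 0.0
```

```bash
python3 st.py; python3 - <<'E'
from rig import env
import cv2,numpy as np
a=env.grab_frame("scene")["frame"][170:285,260:420];b=env.grab_frame("top")["frame"][195:275,235:375]
a=cv2.resize(a,(440,316),interpolation=2);b=cv2.resize(b,(440,251),interpolation=2)
cv2.imwrite("pics/p3.png",np.vstack([a,b]))
E
```

```text
t 5.2167 chute xyz [ 0.0003 -0.1535  0.2612] yaw err -0.0061444638822355235 F [ 0.9  0.7 -0. ] gap -0.00024667734534314264
```

View pics/p3.png

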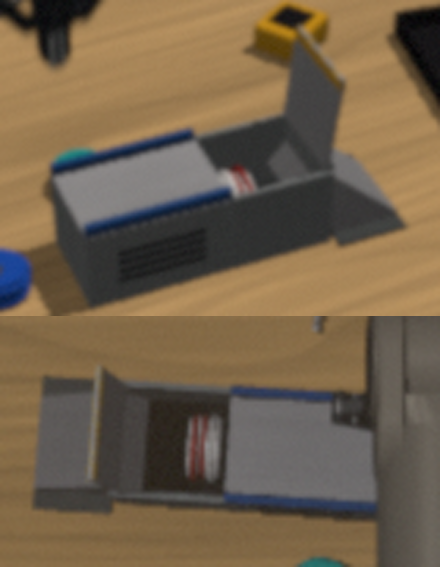

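The can is standing on edge in the mouth against the deck wall (top crop 203,447). Its centre is about 41 mm up and its top about 74 mm, so it sits below the flap and meets step 1. Next I'll go over and behind the flap.

Request:
{"fn": "send_rows", "kwargs": {"commands": [0,-0.041,0,0,0,0,0,0,-0.041,0,0,0,0,0,0,-0.041,0,0,0,0,0,0,-0.041,0,0,0,0,0,0,-0.041,0,0,0,0,0,0,-0.041,0,0,0,0,0,0,-0.041,0,0,0,0,0,0,-0.041,0,0,0,0,0]}}

```text
t: 5.98
tcp_pos: [0.5899, 0.2551, 0.2598]
tcp_rot: [3.14, -0.0, -0.078]
wrist_force: [1.4, 0.6, 1.1]
finger_gap: -0.0002
grip_force: 0.0
```

Request:
{"fn": "send_rows", "kwargs": {"commands": [0,-0.01,0,0,0,0,0,0,0,0.025,0,0,0,0,0,0,0.025,0,0,0,0,0,0,0.025,0,0,0,0,0,0,0.015,0,0,0,0,0,0,0,0,0,0,0,0,0,0,0,0,0,0,0,0,0,0,0,0,0]}}

```text
t: 6.65
tcp_pos: [0.5914, 0.2645, 0.1715]
tcp_rot: [-3.141, -0.002, -0.077]
wrist_force: [0.2, 0.8, 0.6]
finger_gap: 0.0002
grip_force: 0.0
```

```bash
python3 st.py; python3 - <<'E'
import numpy as np
r=.08
for th in np.arange(1.7,-.05,-.15):
    print(round(th,2),np.round([.1-r*np.cos(th)+.002*np.sin(th)+.0145,.092+r*np.sin(th)+.002*np.cos(th)],4))
E
```

```text
t 6.65 chute xyz [0.0024 0.1887 0.1715] yaw err -0.0006353925048335485 F [0.2 0.8 0.6] gap 0.0001985211437413393
1.7 [0.1268 0.1711]
1.55 [0.1148 0.172 ]
1.4 [0.1029 0.1712]
1.25 [0.0912 0.1685]
1.1 [0.08   0.1642]
0.95 [0.0696 0.1582]
0.8 [0.0602 0.1508]
0.65 [0.052 0.142]
0.5 [0.0453 0.1321]
0.35 [0.04   0.1213]
0.2 [0.0365 0.1099]
0.05 [0.0347 0.098 ]
```

Request:
{"fn": "send_rows", "kwargs": {"commands": [0,-0.0,0,0,0,0,0,0,0.015,0,0,0,0,0,0,0.015,0,0,0,0,0,0,0.015,0,0,0,0,0,0,0.015,0,0,0,0,0,0,0.013,0,0,0,0,0,0,0.012,0.001,0,0,0,0,0,0.012,0.002,0,0,0,0]}}

```text
t: 7.32
tcp_pos: [0.5835, 0.167, 0.1681]
tcp_rot: [-3.14, -0.002, -0.077]
wrist_force: [0.5, 1.7, 0.7]
finger_gap: 0.0003
grip_force: 0.7
```

```bash
python3 st.py
```

```text
t 7.3167 chute xyz [0.0019 0.0909 0.1681] yaw err -0.0003695997136173579 F [0.5 1.7 0.7] gap 0.000258978835586393
```

Request:
{"fn": "send_rows", "kwargs": {"commands": [0,0.011,0.004,0,0,0,0,0,0.01,0.006,0,0,0,0,0,0.009,0.008,0,0,0,0,0,0.008,0.009,0,0,0,0,0,0.007,0.01,0,0,0,0,0,0.005,0.011,0,0,0,0,0,0.003,0.011,0,0,0,0,0,0,0,0,0,0,0]}}

```text
t: 7.98
tcp_pos: [0.5766, 0.1133, 0.1045]
tcp_rot: [3.139, 0.006, -0.077]
wrist_force: [-0.5, -0.7, -0.4]
finger_gap: 0.0003
grip_force: 0.0
```

```bash
python3 st.py
```

```text
t 7.9833 chute xyz [-0.0008  0.0368  0.1045] yaw err -0.000957169074430636 F [-0.5 -0.7 -0.4] gap 0.0003222319383730115
```

Request:
{"fn": "send_rows", "kwargs": {"commands": [0,0.003,0.004,0,0,0,0,0,0.002,0.004,0,0,0,0,0,0,0.003,0,0,0,0,0,0,0.002,0,0,0,0,0,0,0.002,0,0,0,0,0,0,0,0,0,0,0,0,0,0,0,0,0,0]}}

```text
t: 8.57
tcp_pos: [0.5787, 0.1103, 0.0942]
tcp_rot: [3.141, -0.001, -0.076]
wrist_force: [-2.8, -0.3, 4.0]
finger_gap: 0.0
grip_force: 2.5
```

```bash
python3 st.py; python3 - <<'E'
from rig import env
import cv2
a=env.grab_frame("scene")["frame"][150:285,240:420]
cv2.imwrite("pics/p4.png",cv2.resize(a,None,fx=4,fy=4,interpolation=2))
E
```

```text
t 8.5667 chute xyz [0.0015 0.034  0.0942] yaw err 0.000415120413879283 F [-2.8 -0.3  4. ] gap 3.720778770834764e-05
```

View pics/p4.png

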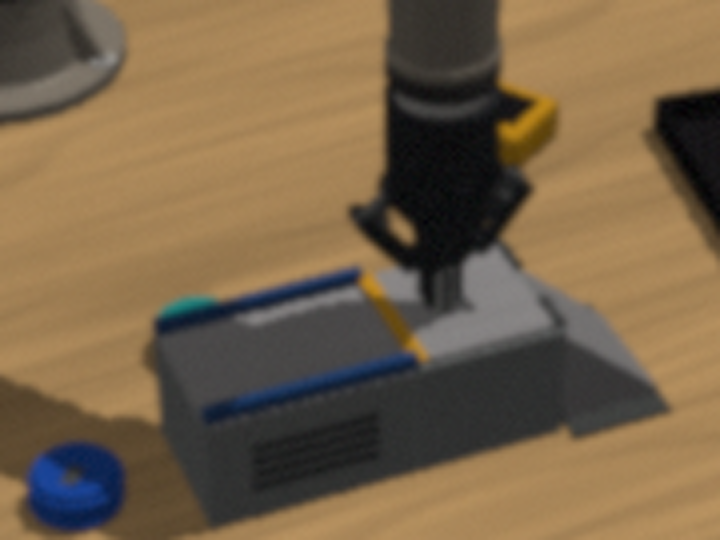

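The flap is level and the stripe meets the deck end (360–425, 275–355). The tip is at 94.2 mm, which is the flap's shut height. I'll press slightly harder, then lift off.

Request:
{"fn": "send_rows", "kwargs": {"commands": [0,0.01,0,0,0,0,0,0,0,0.003,0,0,0,0,0,0,0.002,0,0,0,0,0,0,0,0,0,0,0,0,0,0,0,0,0,0,0,0,0,0,0,0,0]}}

```text
t: 9.12
tcp_pos: [0.5788, 0.1013, 0.0938]
tcp_rot: [-3.14, -0.004, -0.076]
wrist_force: [-8.7, -0.1, 25.6]
finger_gap: -0.0004
grip_force: 12.7
```

Request:
{"fn": "send_rows", "kwargs": {"commands": [0,0,-0.01,0,0,0,0,0,0,-0.02,0,0,0,0,0,0,-0.03,0,0,0,0,0,0,-0.04,0,0,0,0,0,0,-0.04,0,0,0,0,0,0,0,0,0,0,0,0,0,0,0,0,0,0]}}

```text
t: 9.7
tcp_pos: [0.58, 0.1, 0.2312]
tcp_rot: [-3.14, -0.007, -0.077]
wrist_force: [-0.2, 0.1, -0.2]
finger_gap: -0.0
grip_force: 0.0
```

```bash
python3 st.py; python3 - <<'E'
from rig import env
import cv2
a=env.grab_frame("scene")["frame"][150:285,240:420]
cv2.imwrite("pics/p5.png",cv2.resize(a,None,fx=4,fy=4,interpolation=2))
E
```

```text
t 9.7 chute xyz [0.0035 0.0238 0.2312] yaw err -0.0008045755223823059 F [-0.2  0.1 -0.2] gap -5.9786757858526985e-06
```

View pics/p5.png

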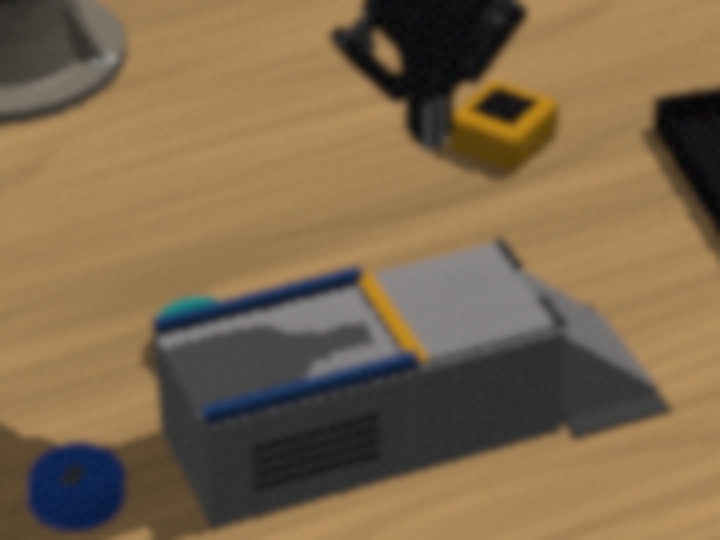

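The flap is shut flat, with its stripe flush at the deck edge, and the gripper is clear of everything.

```bash
python3 -c "
from rig import env
print(env.finish_job())"
```

```text
the job is handed in; nothing more can be done
None
```

The can is in the chute mouth, standing on edge rather than flat, the flap is pressed fully shut over it, and I handed the job in at about 10 s; no verdict came back.

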